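# Closing-time gas check: push the open cock shut, then point at each cock

## Task

Closing time at the three-burner gas cooker: one of the three cocks on its front pipe has been left open, its black lever sticking out across the pipe towards the robot instead of lying shut alongside the pipe like the other two. Gently push that lever with the fingertips, without gripping it, until it is fully shut. Then make the pointing check: going from the robot's left to its right, hold the fingertips just above the pivot of each of the three levers in turn, for a full second each and without touching it, and leave the two cocks that were shut, the cooker and all that stands on it and around it undisturbed.

Things in the scene. Friction and masses are not known exactly. Their poses are not given: they have to be found in the camera images.
- cooker: Fixed table-top gas cooker, stainless steel. Origin on the counter (height 0) under the middle of its front gas pipe; its x axis points away from the robot, y to the robot's left, z up. Pipe: 27 mm dia, along y from -380 to +340 mm, axis 55 mm high, top 68 mm. Three alike cocks stand just behind the pipe, lever axes vertical at x = 40 mm, y = +220, 0, -220 mm. Casing front at x = 85 mm, 98 mm high; pan supports 134 mm high, burners centred at x = 225 mm, y = +220, 0, -220 mm.
- pivot_left (a point): Top centre of the left cock's lever pivot (as seen by the robot): on the lever's axis, 112 mm above the counter, +220 mm along the cooker's y. Axes parallel to the cooker's.
- pivot_middle (a point): Top centre of the middle cock's lever pivot (as seen by the robot): on the lever's axis, 112 mm above the counter, 0 mm along the cooker's y. Axes parallel to the cooker's.
- pivot_right (a point): Top centre of the right cock's lever pivot (as seen by the robot): on the lever's axis, 112 mm above the counter, -220 mm along the cooker's y. Axes parallel to the cooker's.
- cock_a: Brass body of cock a with its lever; stands at the left, middle or right place, changing places with the other two from start to start. Origin on the lever's vertical axis, at counter height; axes parallel to the cooker's.
- lever_a (a joint): Angle of the black lever of cock a about its vertical axis, rad: 0 = fully shut against its stop (lever along the pipe, pointing to the cooker's +y, the robot's left); 1.57 = fully open (pointing to -x, across the pipe at the robot). So it shuts turning clockwise seen from above. Stiff but stays where it is left: about 0.12 N m, 2 N at the tip. The cock whose value is well above 0 is the one left open.
- lever_a_tip (a point): Point in the lever of cock a near its free end, 72 mm from its axis, mid-height (105 mm above the counter). The lever is a bar 11 mm wide and 14 mm tall (98 to 112 mm above the counter), ending 80 mm from the axis in a 16 mm round; below its bar there is free air down to the pipe.
- cock_b: Brass body of cock b with its lever; stands at the left, middle or right place, changing places with the other two from start to start. Origin on the lever's vertical axis, at counter height; axes parallel to the cooker's.
- lever_b (a joint): Angle of the black lever of cock b about its vertical axis, rad: 0 = fully shut against its stop (lever along the pipe, pointing to the cooker's +y, the robot's left); 1.57 = fully open (pointing to -x, across the pipe at the robot). So it shuts turning clockwise seen from above. Stiff but stays where it is left: about 0.12 N m, 2 N at the tip. The cock whose value is well above 0 is the one left open.
- lever_b_tip (a point): Point in the lever of cock b near its free end, 72 mm from its axis, mid-height (105 mm above the counter). The lever is a bar 11 mm wide and 14 mm tall (98 to 112 mm above the counter), ending 80 mm from the axis in a 16 mm round; below its bar there is free air down to the pipe.
- cock_c: Brass body of cock c with its lever; stands at the left, middle or right place, changing places with the other two from start to start. Origin on the lever's vertical axis, at counter height; axes parallel to the cooker's.
- lever_c (a joint): Angle of the black lever of cock c about its vertical axis, rad: 0 = fully shut against its stop (lever along the pipe, pointing to the cooker's +y, the robot's left); 1.57 = fully open (pointing to -x, across the pipe at the robot). So it shuts turning clockwise seen from above. Stiff but stays where it is left: about 0.12 N m, 2 N at the tip. The cock whose value is well above 0 is the one left open.
- lever_c_tip (a point): Point in the lever of cock c near its free end, 72 mm from its axis, mid-height (105 mm above the counter). The lever is a bar 11 mm wide and 14 mm tall (98 to 112 mm above the counter), ending 80 mm from the axis in a 16 mm round; below its bar there is free air down to the pipe.
- saucepan: Loose aluminium saucepan, 162 mm dia, 75 mm tall, wooden handle reaching 235 mm from its centre; stands on the left or right pan support. Origin under its centre. Leave alone.
- stewpot: Loose lidded steel pot, 176 mm dia, 115 mm tall with its lid knob; on the other outer pan support. Origin under its centre. Leave alone.
- soy_cruet: Loose glass soy cruet, 53 mm dia, 98 mm tall, on the counter in front of the pipe. Origin under its centre. Leave alone.
- pepper_tin: Loose steel shaker, 46 mm dia, 76 mm tall, on the counter in front of the pipe. Origin under its centre. Leave alone.
- salt_jar: Loose white jar with wooden lid, 55 mm dia, 65 mm tall, on the counter in front of the pipe. Origin under its centre. Leave alone.
- soup_bowl: Loose red lacquered bowl, 114 mm dia, 60 mm tall, on the counter to the right of the cocks. Origin under its centre. Leave alone.
- ladle: Loose steel ladle, 280 mm long, 25 mm tall, lying on the counter to the left of the cooker, handle towards the robot. Origin under its middle, x along its handle. Leave alone.

How it is judged:
By the outcome, as a careful person would: the job done as asked, in the order asked, and still so for the second after the job is handed in, with the robot touching nothing.
It also fails if it takes over 64 s, if anything falls off the work surface, if the arm or the gripper's body presses on something with over 40 N, if the wrist force passes 120 N, or if a joint passes its speed limit or range.

## Robot

A 6-joint arm with a two-finger parallel gripper is mounted at the origin on the work surface. World frame = base frame: x ahead of the robot, y to its left, z up, the work surface at z = 0. Lengths are in m, angles in rad, forces in N, time in s.
With the tool pointing down it reaches from about 0.3 to 0.85 m from the base axis. Payload 5.4 kg.
Tool frame: the origin (TCP) lies on the centre line of the jaws, within the pads' length; the fingertips stand 17 mm ahead of it and the grasp point (between the pads) lies 2 mm behind it (robot.tip_reach is the z of the fingertips in the tool frame, in m); z points along the fingers, y is the direction in which the jaws open and shut (so a half turn about z gives the same grasp; the last joint's range is limited). The gripper opens to 85 mm and grips with 20 to 120 N. Pads are 22 mm wide; open, the fingers measure 114 mm over their backs; the gripper's body (76 mm by 85 mm) begins 54 mm behind the grasp point. The pads swing forward as they close: fully open they stand 13 mm farther back than shut.
Start: joints at [0.97, 0.158, 1.597, -0, 1.386, -0.21], TCP at [0.219, 0.532, 0.248] pointing down, gripper open.
Joint ranges: [-2.91, 2.91], [-0.94, 2.29], [0.18, 2.7], [-1.29, 4.43], [0.17, 2.64], [-3, 3]. Speed limits (rad/s): [2.57, 2.57, 3.14, 3.14, 3.14, 3.14].

## Interface

Orientations are given as a 3x3 rotation matrix whose columns are the frame's x, y, z axes.
In Python, from cell import status, optics, robot gives the robot as it stands.
- The arm moves only by the tool jog_arm, never from a script. Its argument "motion" is a list of rows, each a list of 2 entries, a list of its own where there are three numbers: the shift along the tool's x, y, z in cm, then the turn about the tool's z in degrees. A call has 1 to 12 rows; each row is the pose to reach, as a shift and turn from the pose commanded when the call began, along the tool's axes at that moment; what a row does not reach only later rows make up. A row lasts 1/12 s, in which the tool goes at most 41.7 mm and 7.16 degrees, less where a joint would pass 70% of its speed; a pose out of reach is approached as far as the arm can. A call with a gripper value outside its range is refused whole. "grip" is the opening, from 0 (shut) to 1 (fully open), set as the call begins (left out, the last holds). The fingers move at their own pace and stop on an object; "newtons" is the grip in N (left out, the last holds). Time passes only in rows, so rows that repeat a pose let the fingers close. It gives the time, the measured TCP pose, the force and the opening at its end, in the units of the state.
- status.get_state(): the state, without advancing time (a new reading comes with each control period).
- optics.get_image(name): name is "scene" or "top" or "wrist"; returns the picture (400x640x3 uint8, blue, green, red); there is no depth.
- optics.camera_info(name): a dict with "intrinsics" (3x3 intrinsics, pixels), "distortion" ([k1, k2, p1, p2, k3] as OpenCV has them; the pictures are not rectified), "pose" (4x4, takes a point from camera to world coordinates); the wrist camera has in their place "tool_from_camera" (4x4, takes a point from camera to tool coordinates, whose origin is the TCP and whose axes are the flange's). Camera axes: x right, y up, looking along -z (the intrinsics and any distortion apply to the point x, -y, -z); pixel columns grow to the right and rows downward; lengths in m; the calibration is good to about 2 mm. A picture is of the moment at which its call begins: read the wrist's pose just before it. camera_info takes no time and is no camera call.
- robot.close_job(): hands the job in, once; it reports no verdict.
The state is a dict: "time": time; "joints": joint angles; "joint_velocities": joint speeds; "joint_efforts": joint torques, N m; "ee_pos": TCP position; "eef_rot": TCP orientation; "contact_force": force on the tool from outside, world axes, zero at the start; "ft_torque": the same for the moment, N m; "width": opening from 0.0 (shut) to 1.0 (fully open).
Only numpy, scipy, OpenCV 4.12 (cv2) and the standard library are available. Lean on these libraries where they do the work, as an engineer would, in place of code of your own. Each camera call takes 0.05 s, during which the arm holds its last target.

## Working session

There is one attempt and no reset: what is moved stays moved. The work goes in short steps, Python scripts to look and compute and a tool call to move; the robot and the scene stay as the last step left them, time stands still between calls to the robot, and variables do not carry over. Pictures are saved under pics/ and viewed, and the job is handed in when it is done.

Besides the shell and the picture viewer there is one more tool, called by a JSON object that holds its "op" and its "data". jog_arm: Moves the arm, as the interface text tells. Its arguments: {"type":"object","properties":{"motion":{"type":"array","items":{"type":"array"}},"grip":{"type":"number"},"newtons":{"type":"number"}},"required":["motion"]}

```bash
ls; mkdir -p pics
python3 - <<'E'
from cell import status, optics, robot
import cv2,numpy as np
np.set_printoptions(precision=4,suppress=True)
s=status.get_state()
for k in s: print(k,s[k])
print(robot.tip_reach)
for n in ["scene","top","wrist"]:
    i=optics.camera_info(n)
    for k in i: print(n,k,np.array(i[k]).tolist() if k!='pose' else np.array(i[k]))
    cv2.imwrite(f"pics/{n}0.png",optics.get_image(n))
E
```

```text
pics
time 0.0
joints [ 0.9699  0.1591  1.5982  0.      1.3862 -0.2101]
joint_velocities [-0.0001  0.0001  0.0015  0.0008 -0.0017 -0.002 ]
joint_efforts [ -0.0005 -39.602  -33.1419  -0.0003   0.0087   0.    ]
ee_pos [0.2187 0.5312 0.2473]
eef_rot [[-0.9246  0.3809 -0.0011]
 [ 0.3809  0.9246 -0.0016]
 [ 0.0004 -0.0018 -1.    ]]
contact_force [-0.5062  0.4308  0.8625]
ft_torque [-0.0235 -0.0425  0.0453]
width 0.9999408419772968
0.017
scene intrinsics [[508.87560357163494, 0.0, 318.31559671529266], [0.0, 508.87560357163494, 198.0342438217511], [0.0, 0.0, 1.0]]
scene distortion [-0.11784346103156809, 0.0, 0.0, 0.0, 0.0]
scene pose [[ 0.8753 -0.3189  0.3635  1.1081]
 [ 0.4835  0.5858 -0.6504 -0.9297]
 [-0.0055  0.7451  0.667   1.1165]
 [ 0.      0.      0.      1.    ]]
top intrinsics [[384.2562438196774, 0.0, 318.71030354559537], [0.0, 384.2562438196774, 194.6587273317109], [0.0, 0.0, 1.0]]
top distortion [0.007280564985596037, 0.0, 0.0, 0.0, 0.0]
top pose [[-0.016   0.9964 -0.0834  0.4499]
 [-0.9999 -0.0155  0.0069  0.077 ]
 [ 0.0056  0.0835  0.9965  1.3886]
 [ 0.      0.      0.      1.    ]]
wrist intrinsics [[358.51469593885037, 0.0, 320.2314359814176], [0.0, 358.51469593885037, 205.26838820030778], [0.0, 0.0, 1.0]]
wrist distortion [-0.05692448581709504, 0.0, 0.0, 0.0, 0.0]
wrist tool_from_camera [[0.0004293385442688109, 0.9656076236637062, 0.26000333226892103, 0.06633089941260742], [0.9999999046379918, -0.0003937846600820296, -0.00018883232395846414, -0.00028852996627781735], [-7.99526077907563e-05, 0.26000338854747646, -0.9656077006483577, -0.12510918453548936], [0.0, 0.0, 0.0, 1.0]]
```

View pics/scene0.png

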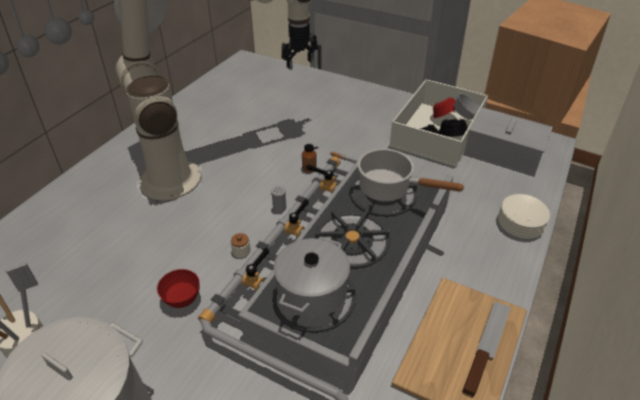

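View pics/top0.png

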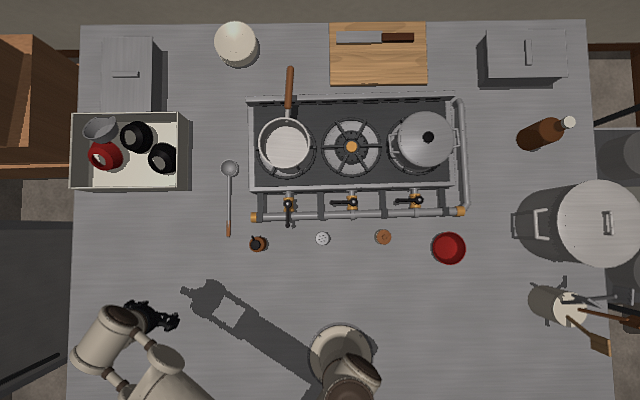

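View pics/wrist0.png

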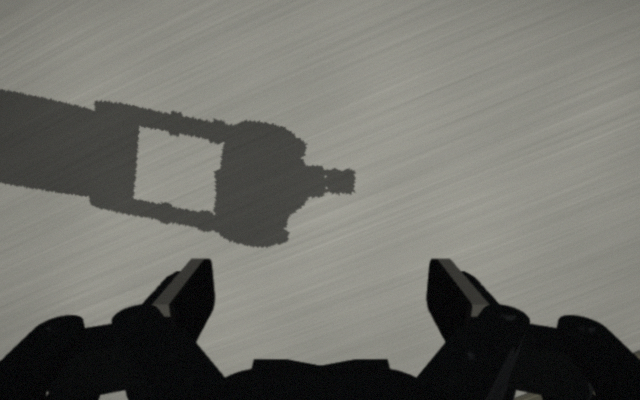

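The left cock's lever (about (290,212) in top) points at the robot; the middle (352,202) and right (415,200) levers lie along the pipe. The cruet at (258,243) is close by. I'll zoom in and measure.

```bash
cat > h.py <<'E'
import cv2,numpy as np
from cell import status, optics, robot
np.set_printoptions(precision=4,suppress=True)
def ray(n,uv,s=None):
    i=optics.camera_info(n)
    K=np.array(i['intrinsics']);d=np.array(i['distortion'])
    p=cv2.undistortPoints(np.array([[uv]],float),K,d)[0,0]
    if n=='wrist':
        T=np.eye(4);T[:3,:3]=s['eef_rot'];T[:3,3]=s['ee_pos'];T=T@np.array(i['tool_from_camera'])
    else: T=np.array(i['pose'])
    return T[:3,3],T[:3,:3]@np.array([p[0],-p[1],-1])
def at(n,uv,z,s=None):
    o,v=ray(n,uv,s); return o+v*(z-o[2])/v[2]
def proj(n,P,s=None):
    i=optics.camera_info(n)
    if n=='wrist':
        T=np.eye(4);T[:3,:3]=s['eef_rot'];T[:3,3]=s['ee_pos'];T=T@np.array(i['tool_from_camera'])
    else: T=np.array(i['pose'])
    c=np.linalg.inv(T)@np.append(P,1)
    q=np.array([c[0],-c[1],-c[2]])
    return cv2.projectPoints(q[None],np.zeros(3),np.zeros(3),np.array(i['intrinsics']),np.array(i['distortion']))[0][0,0]
E
python3 - <<'E'
import cv2
a=cv2.imread('pics/top0.png')[150:270,220:480]
cv2.imwrite('pics/topz.png',cv2.resize(a,None,fx=3,fy=3,interpolation=cv2.INTER_CUBIC))
a=cv2.imread('pics/scene0.png')[130:330,190:390]
cv2.imwrite('pics/scenez.png',cv2.resize(a,None,fx=3,fy=3,interpolation=cv2.INTER_CUBIC))
E
```

```text
(no output)
```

View pics/topz.png

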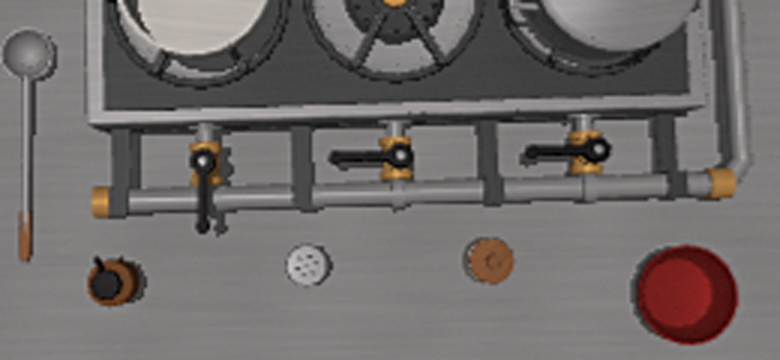

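View pics/scenez.png

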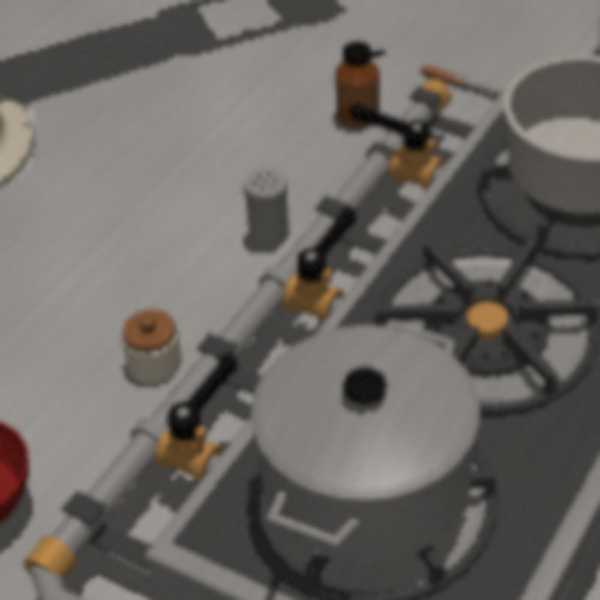

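Run:
```python
from h import *
T=lambda u,v:((u+.5)/3-.5+220,(v+.5)/3-.5+150)
S=lambda u,v:((u+.5)/3-.5+190,(v+.5)/3-.5+130)
pts={'L':((203,159),(416,131),.112),'M':((401,155),(310,258),.112),'R':((598,149),(183,412),.112),'tipL':((203,226),(360,114),.112),'tipM':((337,158),(347,215),.112),'tipR':((529,156),(228,365),.112),
'cruet':((108,286),(357,55),.098),'pepper':((308,265),(266,183),.076),'salt':((490,260),(150,328),.065)}
P={}
for k,(t,s,z) in pts.items():
    a=at('top',T(*t),z);b=at('scene',S(*s),z)
    o1,d1=ray('top',T(*t));o2,d2=ray('scene',S(*s))
    A=np.c_[d1,-d2];x=np.linalg.lstsq(A,o2-o1,rcond=None)[0]
    p,q=o1+x[0]*d1,o2+x[1]*d2
    P[k]=(a+b)/2
    print(k,a,b,'tri',(p+q)/2,'gap',np.linalg.norm(p-q))
v=P['L']-P['R'];print(np.linalg.norm(v),np.degrees(np.arctan2(-v[0],v[1])))
for k in 'LMR':
  v=P['tip'+k]-P[k];print(k,np.linalg.norm(v),np.degrees(np.arctan2(v[1],v[0])))
```

```text
L [0.5316 0.1729 0.112 ] [0.5323 0.1663 0.112 ] tri [0.5307 0.1724 0.1072] gap 0.002947435167924593
M [ 0.5326 -0.0469  0.112 ] [ 0.5338 -0.0507  0.112 ] tri [ 0.5324 -0.0475  0.1087] gap 0.0011066575131848458
R [ 0.5359 -0.266   0.112 ] [ 0.5364 -0.2674  0.112 ] tri [ 0.5358 -0.2665  0.1107] gap 0.0003965655752919157
tipL [0.4576 0.1735 0.112 ] [0.4668 0.1632 0.112 ] tri [0.4586 0.175  0.1005] gap 0.002223203552422554
tipM [0.5304 0.0243 0.112 ] [0.5343 0.0189 0.112 ] tri [0.5309 0.0241 0.1063] gap 0.00033547895374460825
tipR [ 0.5293 -0.189   0.112 ] [ 0.5405 -0.203   0.112 ] tri [ 0.5309 -0.1919  0.0961] gap 0.0015274902768497851
cruet [0.393  0.2806 0.098 ] [0.4021 0.2696 0.098 ] tri [0.3932 0.2829 0.0862] gap 0.001786428876845074
pepper [0.4119 0.0579 0.076 ] [0.4149 0.0555 0.076 ] tri [0.4123 0.0582 0.0728] gap 0.0011704897216202527
salt [ 0.4139 -0.1503  0.065 ] [ 0.4227 -0.1652  0.065 ] tri [ 0.4129 -0.1534  0.0492] gap 0.0012784044104169245
0.43629714557850485 0.5534631726384523
L 0.06976239341958913 -178.9994595617468
M 0.070330945053025 90.71320674751355
R 0.07072230742068669 91.00122172020912
```

The triangulated points fit what is given: the pivots are 218–220 mm apart at about 112 mm height, and the tips are about 70 mm from their axes. The left cock is the open one. I'll close the fingers and move towards it at safe height, turning the tool square to the cooker.

{"op": "jog_arm", "data": {"motion": [[[-0.8,-0.7,0],-1],[[-2.3,-1.9,0],-3],[[-4.6,-3.9,0],-5],[[-7.2,-6.2,0],-8],[[-10.3,-8.7,0],-11],[[-13.3,-11.3,0],-14],[[-16.4,-13.9,0],-17],[[-19.4,-16.5,0],-20],[[-22.1,-18.8,0],-21.5],[[-24.4,-20.7,0],-22.5],[[-25.9,-22.0,0],-22.9],[[-26.7,-22.7,0],-22.9]], "grip": 0, "newtons": 20}}

```text
time: 1.15
ee_pos: [0.3802, 0.218, 0.2482]
eef_rot: [[-1.0, -0.006, 0.0], [-0.006, 1.0, -0.001], [-0.0, -0.001, -1.0]]
contact_force: [-0.3, 0.4, 1.2]
width: 0.002
```

{"op": "jog_arm", "data": {"motion": [[[-0.5,-1,0],0],[[-1.5,-3.5,0],0],[[-3,-6.5,0],0],[[-3.7,-8.5,0],0],[[-4,-9.8,0],0],[[-4,-9.8,0],0],[[-4,-9.8,0],0]]}}

```text
time: 1.73
ee_pos: [0.4202, 0.1227, 0.2481]
eef_rot: [[-1.0, -0.008, -0.001], [-0.008, 1.0, 0.001], [0.001, 0.001, -1.0]]
contact_force: [0.2, 0.3, 0.7]
width: -0.0
```

Run:
```python
from h import *
s=status.get_state();im=optics.get_image('wrist');cv2.imwrite('pics/w1.png',im)
import json;json.dump({k:np.array(s[k]).tolist() for k in('ee_pos','eef_rot')},open('w1.json','w'))
print(s['ee_pos'],robot.tip_reach)
```

```text
[0.4202 0.1227 0.2481] 0.017
```

View pics/w1.png

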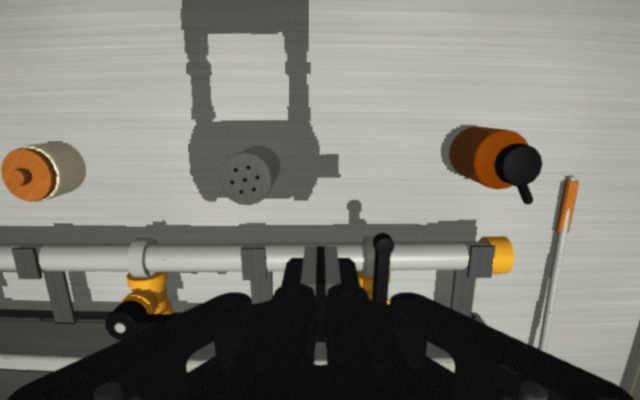

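The wrist view shows the lever's free end at (383,242) just right of the shut fingertips (285–358,255). The middle pivot is at (120,327) and its lever lies hidden behind the fingers. I'll measure these.

Run:
```python
from h import *
import json;s=json.load(open('w1.json'))
for k,uv in {'tip':(383,242),'M':(120,327)}.items(): print(k,at('wrist',uv,.112,s))
for k,P in {'L':(.532,.171,.112),'tipL':(.459,.172,.112),'fingertip':np.array(s['ee_pos'])+np.array(s['eef_rot'])@[0,0,.017]}.items(): print(k,proj('wrist',np.array(P,float),s))
```

```text
tip [0.4532 0.1719 0.112 ]
M [ 0.5331 -0.0473  0.112 ]
L [376.5295 329.7993]
tipL [382.736  248.9012]
fingertip [320.1293 268.1704]
```

{"op": "jog_arm", "data": {"motion": [[[-1.5,0.5,0],0],[[-4.0,1.2,1],0],[[-5.2,1.6,3],0],[[-5.4,1.6,5.5],0],[[-5.4,1.6,8],0],[[-5.4,1.6,10.5],0],[[-5.4,1.6,12.5],0],[[-5.4,1.6,13.6],0],[[-5.4,1.6,14.1],0],[[-5.4,1.6,14.1],0],[[-5.4,1.6,14.1],0]]}}

```text
time: 2.7
ee_pos: [0.4748, 0.1394, 0.1083]
eef_rot: [[-1.0, -0.009, 0.002], [-0.009, 1.0, 0.0], [-0.002, 0.0, -1.0]]
contact_force: [0.5, 0.3, 1.2]
width: -0.006
```

Run:
```python
from h import *
s=status.get_state();im=optics.get_image('wrist');cv2.imwrite('pics/w2.png',im)
print(s['ee_pos'],s['contact_force'])
pv=np.array([.5315,.172]);C=np.array(s['ee_pos'][:2]);R=np.array(s['eef_rot'])
for f in range(-5,96,10):
    a=np.radians(f);u=np.array([-np.cos(a),np.sin(a)]);n=np.array([np.sin(a),np.cos(a)])
    h=11*abs(n[0])+14.5*n[1]
    c=pv+(57*u-(5.5+h)*n)/1000
    d=R.T@np.append(c-C,0)*100
    print(f,c,d[:2].round(2))
```

```text
[0.4748 0.1394 0.1083] [0.5112 0.2931 1.2291]
-5 [0.4765 0.1462] [-0.18  0.68]
5 [0.4729 0.1561] [0.18 1.68]
15 [0.4707 0.1652] [0.39 2.58]
25 [0.47  0.175] [0.45 3.57]
35 [0.4712 0.1853] [0.32 4.6 ]
45 [0.4746 0.1957] [-0.03  5.63]
55 [0.4801 0.2056] [-0.59  6.62]
65 [0.4878 0.2145] [-1.37  7.51]
75 [0.4975 0.2219] [-2.35  8.23]
85 [0.5089 0.2272] [-3.49  8.76]
95 [0.5213 0.2301] [-4.74  9.03]
```

View pics/w2.png

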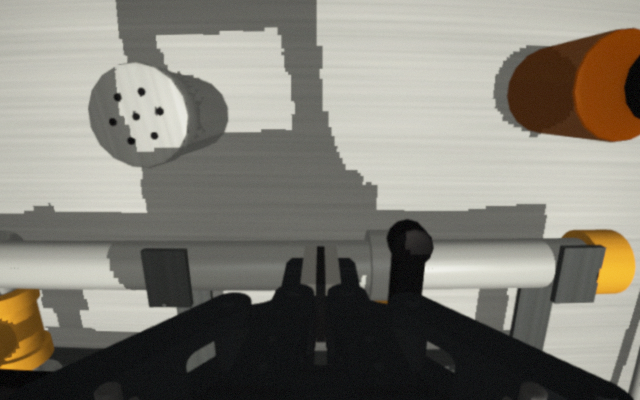

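The fingertips stand right beside the lever with a gap, clear of the pepper tin and cruet. I'll push along the arc slowly.

{"op": "jog_arm", "data": {"motion": [[[0,0.3,0],0],[[0,0.6,0],0],[[0,0.9,0],0],[[0.1,1.2,0],0],[[0.2,1.5,0],0],[[0.2,1.8,0],0],[[0.3,2.1,0],0],[[0.4,2.4,0],0],[[0.4,2.7,0],0],[[0.4,3.0,0],0],[[0.4,3.3,0],0],[[0.4,3.6,0],0]]}}

```text
time: 3.75
ee_pos: [0.4697, 0.1751, 0.1072]
eef_rot: [[-1.0, -0.009, -0.0], [-0.009, 1.0, -0.0], [0.0, -0.0, -1.0]]
contact_force: [1.0, -1.8, 0.3]
width: 0.0
```

{"op": "jog_arm", "data": {"motion": [[[0,0.35,0],0],[[-0.1,0.7,0],0],[[-0.1,1.0,0],0],[[-0.2,1.4,0],0],[[-0.35,1.7,0],0],[[-0.5,2.1,0],0],[[-0.7,2.4,0],0],[[-0.85,2.7,0],0],[[-1.0,3.0,0],0],[[-1.3,3.4,0],0],[[-1.55,3.65,0],0],[[-1.8,3.9,0],0]]}}

```text
time: 4.75
ee_pos: [0.4876, 0.2143, 0.1072]
eef_rot: [[-1.0, -0.009, -0.0], [-0.009, 1.0, -0.0], [0.0, -0.0, -1.0]]
contact_force: [-0.7, -2.4, 0.4]
width: 0.001
```

Run:
```python
from h import *
s=status.get_state();im=optics.get_image('wrist');cv2.imwrite('pics/w3.png',im)
cv2.imwrite('pics/t3.png',cv2.resize(optics.get_image('top')[150:270,220:480],None,fx=3,fy=3,interpolation=cv2.INTER_CUBIC))
print(s['ee_pos'],s['contact_force'])
```

```text
[0.4876 0.2143 0.1072] [-0.7205 -2.4433  0.3743]
```

View pics/w3.png

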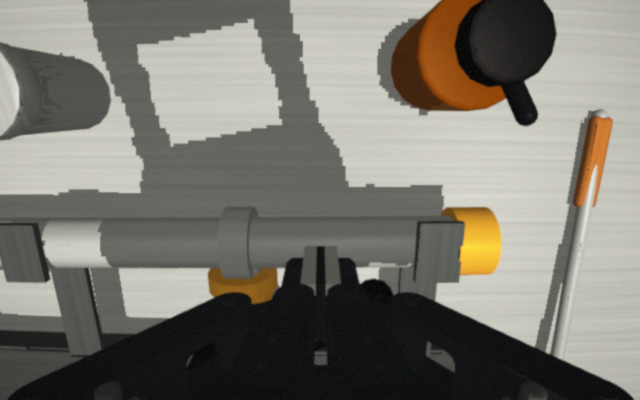

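View pics/t3.png

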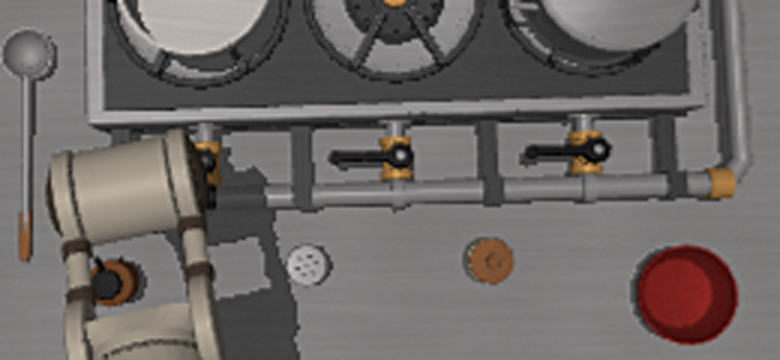

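{"op": "jog_arm", "data": {"motion": [[[-0.25,0.2,0],0],[[-0.5,0.4,0],0],[[-0.75,0.6,0],0],[[-1.0,0.75,0],0],[[-1.25,0.85,0],0],[[-1.5,1.0,0],0],[[-1.7,1.1,0],0],[[-1.9,1.2,0],0],[[-2.1,1.25,0],0],[[-2.25,1.3,0],0],[[-2.4,1.35,0],0],[[-2.4,1.35,0],0]]}}

```text
time: 5.85
ee_pos: [0.5117, 0.2279, 0.1073]
eef_rot: [[-1.0, -0.009, 0.0], [-0.009, 1.0, 0.0], [-0.0, 0.0, -1.0]]
contact_force: [-1.0, -0.6, -0.8]
width: 0.0
```

{"op": "jog_arm", "data": {"motion": [[[-0.05,0,0],0],[[-0.1,0,0],0],[[-0.15,0,0],0],[[-0.2,0,0],0],[[-0.2,0,0],0]]}}

```text
time: 6.27
ee_pos: [0.513, 0.228, 0.1073]
eef_rot: [[-1.0, -0.009, -0.001], [-0.009, 1.0, 0.0], [0.001, 0.0, -1.0]]
contact_force: [-3.9, 0.5, 0.3]
width: -0.002
```

{"op": "jog_arm", "data": {"motion": [[[-0.05,0,0],0],[[-0.1,0,0],0],[[-0.1,0,0],0]]}}

```text
time: 6.52
ee_pos: [0.5131, 0.228, 0.1073]
eef_rot: [[-1.0, -0.009, -0.003], [-0.009, 1.0, 0.0], [0.003, 0.0, -1.0]]
contact_force: [-6.9, 0.1, 4.9]
width: -0.001
```

The TCP stays at x=0.5131 while the force climbs from 3.9 to 6.9 N, well above the ~2 N friction, so the lever is on its stop. I'll back off, rise and check.

{"op": "jog_arm", "data": {"motion": [[[0.3,0,0],0],[[1.0,0,0],0],[[2.0,0,0],0],[[3.0,0,-0.5],0],[[4.0,0,-2],0],[[5.0,0,-4.5],0],[[6.0,0,-7.5],0],[[7.5,0,-10.5],0],[[8.5,0,-12.5],0],[[9.2,0,-13.5],0],[[9.5,0,-14],0],[[9.5,0,-14],0]]}}

```text
time: 7.52
ee_pos: [0.4198, 0.2271, 0.2487]
eef_rot: [[-1.0, -0.009, 0.004], [-0.009, 1.0, 0.001], [-0.004, 0.001, -1.0]]
contact_force: [0.7, -0.5, -1.1]
width: -0.001
```

Run:
```python
from h import *
s=status.get_state();im=optics.get_image('wrist');cv2.imwrite('pics/w4.png',im)
import json;json.dump({k:np.array(s[k]).tolist() for k in('ee_pos','eef_rot')},open('w4.json','w'))
cv2.imwrite('pics/s4.png',cv2.resize(optics.get_image('scene')[130:330,190:390],None,fx=3,fy=3,interpolation=cv2.INTER_CUBIC))
print(s['ee_pos'],s['contact_force'])
```

```text
[0.4198 0.2271 0.2487] [ 0.6507 -0.5122 -1.1064]
```

View pics/w4.png

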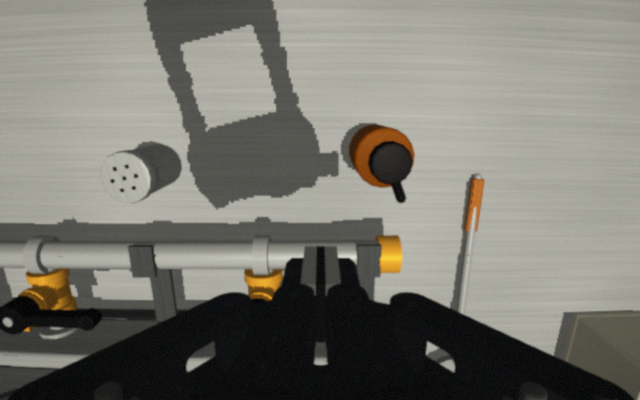

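View pics/s4.png

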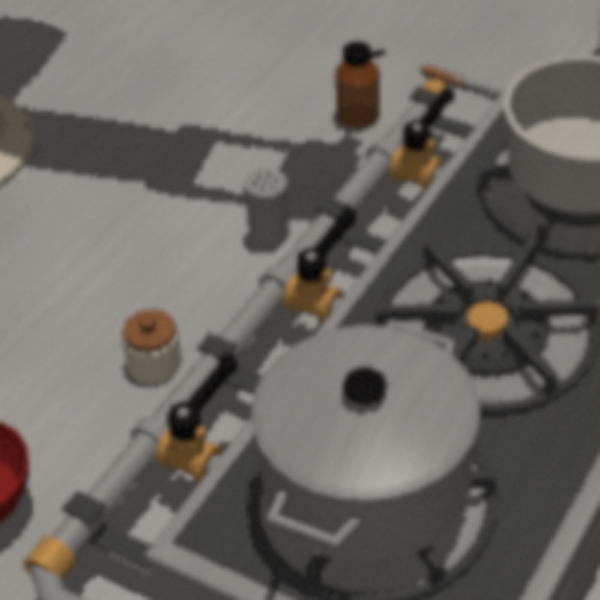

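The left lever now lies along the pipe, parallel to the other two: in the scene crop its pivot is at (416,133) and its tip at (444,98). Cruet, tin and jar haven't moved. Next is the pointing check, starting at the left pivot (0.5315, 0.173) with the tips about 10 mm above it.

{"op": "jog_arm", "data": {"motion": [[[-0.8,-0.4,0],0],[[-2.5,-1.3,0],0],[[-5,-2.6,0],0],[[-7.5,-3.8,0.5],0],[[-9.5,-4.8,2],0],[[-10.7,-5.3,4],0],[[-11.1,-5.5,6.2],0],[[-11.1,-5.5,8.2],0],[[-11.1,-5.5,9.6],0],[[-11.1,-5.5,10.5],0],[[-11.1,-5.5,10.8],0],[[-11.1,-5.5,10.8],0]]}}

```text
time: 8.62
ee_pos: [0.5305, 0.1726, 0.1381]
eef_rot: [[-1.0, -0.009, -0.002], [-0.009, 1.0, -0.0], [0.002, -0.0, -1.0]]
contact_force: [0.3, 0.6, 0.4]
width: -0.0
```

Run:
```python
from h import *
s=status.get_state();cv2.imwrite('pics/s5.png',cv2.resize(optics.get_image('scene')[130:330,190:390],None,fx=3,fy=3,interpolation=cv2.INTER_CUBIC))
print(s['ee_pos'],s['contact_force'],s['time'])
t=np.array(s['ee_pos'])+np.array(s['eef_rot'])@[0,0,.017];print(t,(proj('scene',t)-[190,130])*3,(proj('scene',np.array([.5315,.173,.112]))-[190,130])*3)
```

```text
[0.5305 0.1726 0.1381] [0.301  0.5992 0.357 ] 8.6167
[0.5305 0.1726 0.1211] [416.4031 119.396 ] [417.3843 126.2203]
```

View pics/s5.png

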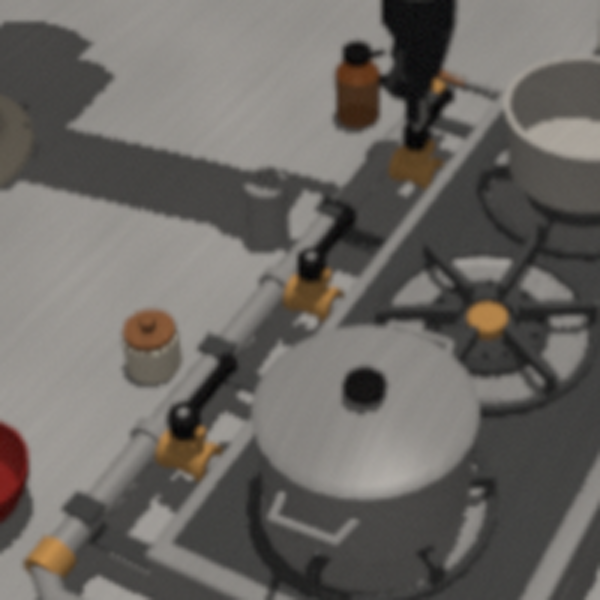

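The fingertips stand right over the left pivot without contact. I'll hold there.

{"op": "jog_arm", "data": {"motion": [[[0,0,0],0],[[0,0,0],0],[[0,0,0],0],[[0,0,0],0],[[0,0,0],0],[[0,0,0],0],[[0,0,0],0],[[0,0,0],0],[[0,0,0],0],[[0,0,0],0],[[0,0,0],0],[[0,0,0],0]]}}

```text
time: 9.67
ee_pos: [0.5309, 0.1729, 0.1393]
eef_rot: [[-1.0, -0.009, -0.0], [-0.009, 1.0, 0.0], [0.0, 0.0, -1.0]]
contact_force: [-0.1, -0.0, -0.5]
width: -0.0
```

{"op": "jog_arm", "data": {"motion": [[[0,0,0],0],[[0,0,0],0],[[0,0,0],0],[[0,0,0],0],[[0,0,0],0],[[0,0,0],0]]}}

```text
time: 10.17
ee_pos: [0.5309, 0.1729, 0.1393]
eef_rot: [[-1.0, -0.009, -0.0], [-0.009, 1.0, 0.0], [0.0, 0.0, -1.0]]
contact_force: [0.3, -0.4, -0.0]
width: 0.003
```

{"op": "jog_arm", "data": {"motion": [[[0,0,-1.5],0],[[0,-0.5,-3.5],0],[[0,-2,-5],0],[[0,-5,-5],0],[[0,-8.5,-5],0],[[0,-12,-5],0],[[0,-15.5,-5],0],[[0,-18.5,-5],0],[[0,-20.8,-5],0],[[0,-21.8,-4],0],[[0,-22,-2.5],0],[[0,-22,-1],0]]}}

```text
time: 11.17
ee_pos: [0.533, -0.0477, 0.1486]
eef_rot: [[-1.0, -0.007, 0.001], [-0.007, 1.0, 0.0], [-0.001, -0.0, -1.0]]
contact_force: [0.1, -0.3, 0.5]
width: 0.001
```

{"op": "jog_arm", "data": {"motion": [[[0,0,0.6],0],[[0,0,1],0],[[0,0,1],0],[[0,0,1],0],[[0,0,1],0]]}}

```text
time: 11.58
ee_pos: [0.5335, -0.0469, 0.1402]
eef_rot: [[-1.0, -0.009, 0.002], [-0.009, 1.0, -0.0], [-0.002, -0.0, -1.0]]
contact_force: [0.0, -0.5, 0.8]
width: 0.0
```

Run:
```python
from h import *
s=status.get_state();cv2.imwrite('pics/s6.png',cv2.resize(optics.get_image('scene')[130:330,190:390],None,fx=3,fy=3,interpolation=cv2.INTER_CUBIC))
print(s['ee_pos'],s['contact_force'],s['time'])
```

```text
[ 0.5335 -0.0469  0.1402] [ 0.0363 -0.509   0.7554] 11.5833
```

View pics/s6.png

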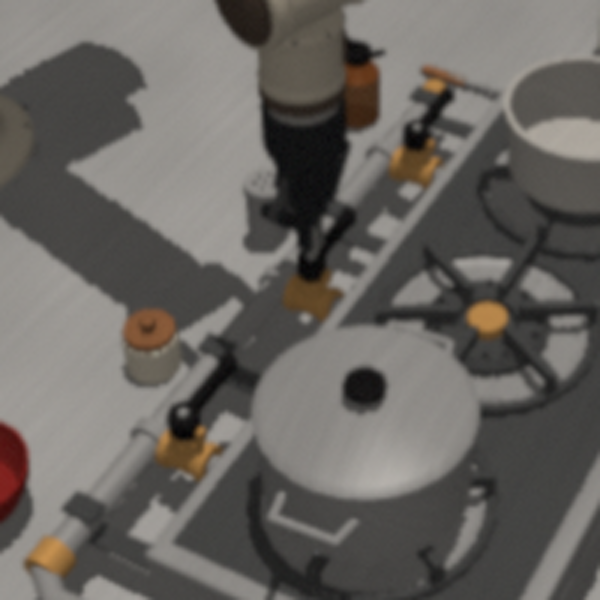

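The tips are over the middle pivot with a small gap. I'll hold.

{"op": "jog_arm", "data": {"motion": [[[0,0,0],0],[[0,0,0],0],[[0,0,0],0],[[0,0,0],0],[[0,0,0],0],[[0,0,0],0],[[0,0,0],0],[[0,0,0],0],[[0,0,0],0],[[0,0,0],0],[[0,0,0],0],[[0,0,0],0]]}}

```text
time: 12.63
ee_pos: [0.5328, -0.0471, 0.1393]
eef_rot: [[-1.0, -0.009, -0.0], [-0.009, 1.0, 0.0], [0.0, 0.0, -1.0]]
contact_force: [0.1, 0.3, 0.3]
width: 0.0
```

{"op": "jog_arm", "data": {"motion": [[[0,0,0],0],[[0,0,0],0],[[0,0,0],0],[[0,0,0],0],[[0,0,0],0],[[0,0,0],0]]}}

```text
time: 13.13
ee_pos: [0.5328, -0.0471, 0.1393]
eef_rot: [[-1.0, -0.009, -0.0], [-0.009, 1.0, -0.0], [0.0, -0.0, -1.0]]
contact_force: [0.1, 0.3, 0.2]
width: -0.003
```

{"op": "jog_arm", "data": {"motion": [[[0,0,-1.5],0],[[0,-0.5,-3.5],0],[[0,-2,-5],0],[[0,-5,-5],0],[[0,-8.5,-5],0],[[0,-12,-5],0],[[0,-15.5,-5],0],[[0,-18.5,-5],0],[[0,-20.8,-5],0],[[0,-21.8,-4],0],[[0,-22,-2.5],0],[[0,-22,-1],0]]}}

```text
time: 14.13
ee_pos: [0.5348, -0.2676, 0.1484]
eef_rot: [[-1.0, -0.008, 0.001], [-0.008, 1.0, -0.0], [-0.001, -0.0, -1.0]]
contact_force: [0.1, 0.3, -0.7]
width: 0.002
```

{"op": "jog_arm", "data": {"motion": [[[0,0,0.6],0],[[0,0,1],0],[[0,0,1],0],[[0,0,1],0],[[0,0,1],0]]}}

```text
time: 14.55
ee_pos: [0.5354, -0.2671, 0.1403]
eef_rot: [[-1.0, -0.009, 0.001], [-0.009, 1.0, -0.001], [-0.001, -0.001, -1.0]]
contact_force: [0.1, -0.5, -0.3]
width: -0.001
```

Run:
```python
from h import *
s=status.get_state();cv2.imwrite('pics/s7.png',cv2.resize(optics.get_image('scene')[130:330,190:390],None,fx=3,fy=3,interpolation=cv2.INTER_CUBIC))
print(s['ee_pos'],s['contact_force'],s['time'])
```

```text
[ 0.5354 -0.2671  0.1403] [ 0.0622 -0.4949 -0.3235] 14.55
```

View pics/s7.png

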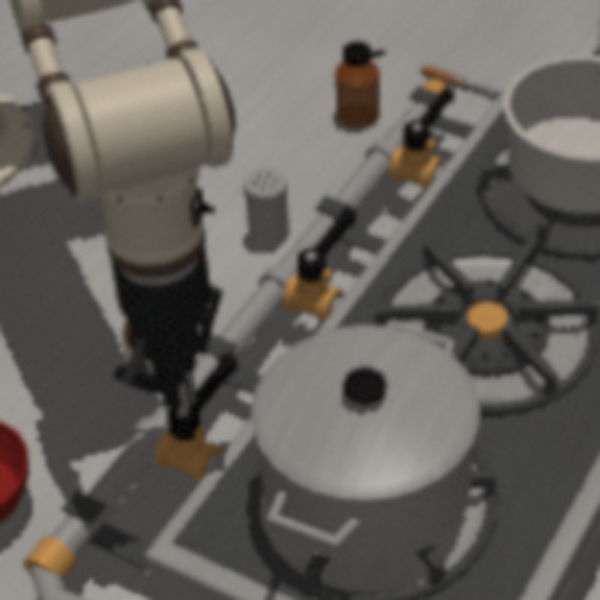

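The tips are over the right pivot. I'll hold there, then rise and back off so all three cocks come into view.

{"op": "jog_arm", "data": {"motion": [[[0,0,0],0],[[0,0,0],0],[[0,0,0],0],[[0,0,0],0],[[0,0,0],0],[[0,0,0],0],[[0,0,0],0],[[0,0,0],0],[[0,0,0],0],[[0,0,0],0],[[0,0,0],0],[[0,0,0],0]]}}

```text
time: 15.6
ee_pos: [0.5348, -0.2671, 0.1393]
eef_rot: [[-1.0, -0.009, 0.0], [-0.009, 1.0, -0.0], [-0.0, -0.0, -1.0]]
contact_force: [-0.6, 0.5, -0.3]
width: -0.001
```

{"op": "jog_arm", "data": {"motion": [[[0,0,0],0],[[0,0,0],0],[[0,0,0],0],[[0,0,0],0],[[0,0,0],0],[[0,0,0],0]]}}

```text
time: 16.1
ee_pos: [0.5348, -0.2671, 0.1393]
eef_rot: [[-1.0, -0.009, -0.0], [-0.009, 1.0, 0.0], [0.0, 0.0, -1.0]]
contact_force: [-0.8, -0.5, 0.1]
width: -0.001
```

{"op": "jog_arm", "data": {"motion": [[[0,0,-1],0],[[0,0,-3],0],[[0,0,-6],0],[[1,0,-9],0],[[3.5,0,-11],0],[[6.5,0,-12],0],[[10,0,-12],0],[[13,0,-12],0],[[15,0,-12],0],[[16,0,-12],0],[[16,0,-12],0],[[16,0,-12],0]]}}

```text
time: 17.1
ee_pos: [0.3753, -0.2688, 0.26]
eef_rot: [[-1.0, -0.008, 0.001], [-0.008, 1.0, -0.001], [-0.001, -0.001, -1.0]]
contact_force: [-0.4, 0.8, 1.2]
width: 0.001
```

Run:
```python
from h import *
s=status.get_state();print(s['ee_pos'],s['contact_force'],s['time'])
i=optics.get_image('top');cv2.imwrite('pics/t8.png',i);cv2.imwrite('pics/t8z.png',cv2.resize(i[150:270,220:480],None,fx=3,fy=3,interpolation=cv2.INTER_CUBIC))
```

```text
[ 0.3753 -0.2688  0.26  ] [-0.3927  0.8005  1.2275] 17.1
```

View pics/t8z.png

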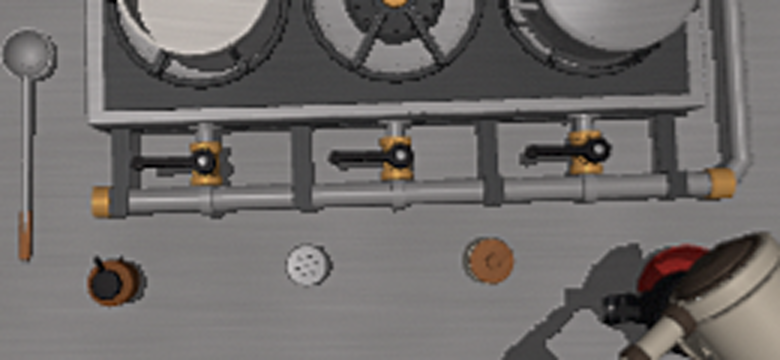

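Run:
```python
from h import *
i=cv2.imread('pics/t8.png')
for k,p in {'L':(.5312,.1729),'M':(.533,-.047),'R':(.5352,-.267)}.items():
    m=(i.max(2)<45).astype(np.uint8)
    v,u=np.nonzero(m)
    Q=np.array([at('top',(a,b),.112) for a,b in zip(u,v) if 255<a<440 and 190<b<212])
    d=Q[:,:2]-p; lv=Q[(d[:,1]>.012)&(d[:,1]<.09)&(abs(d[:,0])<.025)]
    f=np.polyfit(lv[:,1],lv[:,0],1);print(k,len(lv),'deg from y',np.degrees(np.arctan(f[0])),'end',lv[:,1].max()-p[1],'mean dx',lv[:,0].mean()-p[0])
a=cv2.imread('pics/top0.png').astype(int);d=(abs(a-i).max(2)>40)
d[:,440:]=0;d[250:]=0
v,u=np.nonzero(d[:,80:440]);
n,l,st,c=cv2.connectedComponentsWithStats(d.astype(np.uint8))
for r in st[1:]:
    if r[4]>8: print(r)
```

```text
L 60 deg from y 1.0889919284550467 end 0.07752991906491485 mean dx -0.0032046456201019202
M 60 deg from y -0.3207802733339805 end 0.0779541206380436 mean dx -0.0021412082017469025
R 70 deg from y -1.1504453479911034 end 0.08124321796541584 mean dx -0.0008707872080264689
[265 202  20   7  99]
[285 208   7  20  85]
[291 222   5   7  20]
[408 231  26  19 279]
[433 239   7  11  56]
```

Run:
```python
from cell import robot
print(robot.close_job())
```

```text
the job is handed in; nothing more can be done
None
```

The left cock was the open one. I pushed its lever shut with the closed fingertips, made the pointing check, and handed the job in at about 17 s.

- **Shutting:** at the end of the push the lever stopped moving while the force rose to about 7 N, well above the 2 N friction, so it was on its stop.
- **Pointing check:** I held the fingertips about 10 mm above each pivot, left then middle then right, for about 1.5 s each. The force readings stayed at noise level (about 1 N or less), so nothing was touched.
- **Levers afterwards:** the last top picture shows all three lying along the pipe, at +1.1°, −0.3° and −1.2° from the robot's y axis. That spread is about the accuracy of measuring in that picture.
- **Surroundings:** comparing top pictures before and after, only the left lever, its shadow and the arm's own shadow changed.
- **Not checked:** that comparison left out the strip towards the robot and the right-hand side. That strip and side take in the soup bowl, mostly hidden by the arm, and the right part of the stewpot; no contact showed in the readings taken after each move there.

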